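Unlock the spice grinder's dish, ball and all, and bring it over the bowl

ROBOT

A 6-joint arm with a two-finger parallel gripper is mounted at the origin on the work surface; the furniture and walls round the work are solid. World frame = base frame: x ahead of the robot, y to its left, z up, the work surface at z = 0. Lengths are in m, angles in rad, forces in N, time in s.
With the tool pointing down it reaches from about 0.25 to 0.725 m from the base axis. Payload 4 kg.
Tool frame: the origin (TCP) lies midway between the tips of the shut fingers; the grasp point (between the pads) lies 19 mm behind it; z points along the fingers, y is the line along which they close (so a half turn about z gives the same grasp; the last joint's range is limited). The gripper opens to 85 mm and grips with 20 to 120 N. Pads are 22 mm wide; open, the fingers measure 114 mm over their backs; the gripper's body (76 mm by 85 mm) begins 54 mm behind the grasp point. The pads swing forward as they close: fully open they stand 13 mm farther back than shut.
Start: joints at [1.316, 0.241, 0.005, 1.335, 0, 1.571], TCP at [0.126, 0.484, 0.231] pointing down, gripper open.
Joint ranges: [-2.72, 2.72], [-1.05, 1.87], [-1.09, 1.28], [-1.99, 2.15], [-1.42, 1.44], [-3.14, 3.14]. Speed limits (rad/s): [2.79, 2.79, 3.14, 3.14, 3.14, 3.14].

INTERFACE

Orientations are given as a unit quaternion [x, y, z, w].
In Python, from workcell import get_obs, camera, job_done, silhouettes gives the robot as it stands. The module is installed in compiled form; this text tells all that it offers.
- The arm moves only by the tool drive_tool, never from a script. Its argument "increments" is a list of rows, each a list of 3 entries, a list of its own where there are three numbers: the shift along the world's x, y, z in mm, then the turn, a rotation vector about the world's x, y, z in degrees, then the opening, from 0 (shut) to 1 (fully open). A call has 1 to 8 rows; each row shifts and turns the commanded pose from where the row before left it; what a row does not reach is not made up. A row lasts 1/12 s, in which the tool goes at most 41.7 mm and 7.16 degrees, less where a joint would pass 70% of its speed; a pose out of reach is approached as far as the arm can. A call is refused whole if a number of a shift passes 41.7 or a number of a turn 7.16, either way. A call with a gripper value outside its range is refused whole. The fingers move at their own pace and stop on an object; the grip force is fixed at half the most. Time passes only in rows, so rows that do not move let the fingers close. It gives the time, the measured TCP pose, the force, the opening and the grip force at its end, in the units of the state.
- get_obs(): the state, without advancing time (a new reading comes with each control period).
- camera(name): name is "side" or "top" or "wrist"; returns a dict with "image" (384x512x3 uint8, red, green, blue), "K" (3x3 intrinsics, pixels), "view" (4x4, takes a point from world to camera coordinates). Camera axes: x right, y down, z forward; pixel columns grow to the right and rows downward; lengths in m; the calibration is good to about 2 mm. A picture is of the moment at which its call begins. There is no depth.
- job_done(): hands the job in; it is judged then, once.
Trained networks look in a picture, given as the dict that the camera call returned (one of the last four; its "shot" number tells which), for a name from the list of things; names that differ only in an ending like _2 or _b are one class to them, and where a whole thing is asked for, a point or a joint stands for the part that bears it (a point fixed in the world has none). Each returns a list of dicts, best first, with "conf" (0 to 1); they miss things now and then, are a little off and sometimes report something else, mostly with a low value. They report only what shows in the picture. A call takes as long as a camera call. They do not tell look-alikes from the thing itself.
- silhouettes(query, picture): "region" (384x512 bool, what is visible of it) and "bbox" ([left, top, right, bottom] in pixels, round what is visible of it).
The state is a dict: "clock": time; "joint_pos": joint angles; "joint_vel": joint speeds; "tau": joint torques, N m; "eef_pos": TCP position; "tool_rot": TCP orientation; "ft_force": force on the tool from outside, world axes, zero at the start; "ft_torque": the same for the moment, N m; "grip_width": finger opening in m; "grasp_force": force on a finger pad.
Only numpy, scipy, OpenCV 4.12 (cv2) and the standard library are available. Lean on these libraries where they do the work, as an engineer would, in place of code of your own. Each camera call takes 0.05 s, during which the arm holds its last target. There are 200 camera calls.

TASK

The spice is ground: take the dish off the spice grinder by its arched handle. Turn it a quarter turn anticlockwise (seen from above) on its base to undo the bayonet lock, lift it straight out, carry it level over to the steel bowl and finish there still holding it by the handle, level and still, over the middle of the bowl and a few centimetres above its rim, ready to be brushed out. The loose grinding ball must stay in the middle of the dish all the way, with nothing touching it, and the bowl and the things around stay where they are.

Things in the scene. Friction and masses are not known exactly. Their poses are not given: they have to be found in the camera images.
- grinder_base: Spice grinder's base, fixed to the worktop by suction: round black housing, 162 mm across, 58 mm high, with a nose (37 mm high, start key to 42 mm) reaching 108 mm out on its own -x side. Origin: centre of the underside, z up. Two white marks on its top, on its x axis, show where the handle points when the dish is locked.
- base_well (a point): Centre of the floor of the round well in the base's top, 40 mm above the base's origin; the dish stands in it. Two steel rims reach over the dish's lugs. Handle along the base's x: locked, cannot go clockwise. 1.57 rad anticlockwise from above, handle along the base's y: lugs mid-gap; only there (+-0.19 rad, then a stop) can it be lifted. Turns freely, 3 mm play sideways and up.
- dish: White ceramic grinding dish, 140 mm across, 46 mm high, shallow hollow, fixed arched steel handle over it along the dish's x axis; about 0.4 kg. Origin: centre of the underside of its foot, 40 mm above the worktop while in the base; z up. Foot 84 mm across with two lugs at +x and -x (108 mm over them). Hollow's lowest point: centre, 26 mm up. Same when turned half round.
- dish_grip (a point): Centre of the handle's grip sleeve, 130 mm straight above the dish's origin: a straight black bar along the dish's x axis, 66 mm long, 16 mm wide (y), 14 mm high, to be taken from above with the fingers closing across it (along the dish's y). Nothing is within 30 mm below the bar except the ball, whose top is 60 mm below its centre.
- ball_center (a point): Centre of the loose grey stone grinding ball, 44 mm in diameter, about 0.12 kg, lying in the middle of the dish (its centre 48 mm above the dish's origin). It rolls up the hollow if the dish is tilted or jerked.
- bowl: Round steel mixing bowl standing loose on the worktop, 170 mm across the rim, 70 mm high, empty. Origin: centre of the underside.
- salt_mill: Bystander: steel salt mill, 51 mm across, 220 mm tall, standing. Origin: centre of the underside.
- pepper_mill: Bystander: steel pepper mill, 51 mm across, 220 mm tall, standing. Origin: centre of the underside.
- syrup_bottle: Bystander: squeeze bottle, 49 x 68 mm, 168 mm tall, standing. Origin: centre of the underside.
- spice_jar_near: Bystander: small glass spice jar with black cap, 40 mm across, 105 mm tall, standing. Origin: centre of the underside.
- spice_jar_far: Bystander: small glass spice jar with red cap, 45 mm across, 108 mm tall, standing. Origin: centre of the underside.
- teaspoon: Bystander: teaspoon 130 x 26 x 11 mm lying on the worktop in front. Origin: centre of the underside.
There are look-alikes about, which are no part of the job. Leave any blue or green look-alike of the part that bears ball_center alone.

How it is judged:
On the way, in this order (a step that is already met when the one before it is completed fails the run):
1. the dish, still standing in its base, has been turned a quarter turn (at least 78 degrees) to the unlocked position (angle between the x axis of dish and the x axis of grinder_base, either way round above 1.36 rad and z of dish in the frame of grinder_base below 0.046 m and horizontal distance between dish and grinder_base below 0.008 m), for 0.2 s.
2. the dish is lifted clear of the base by the gripper, level, with the ball in the middle (z of dish in the frame of grinder_base above 0.065 m and angle between dish's own z axis and vertical below 0.12 rad and contact force between the fingers and dish above 2 N and contact force between dish and grinder_base below 0.2 N and distance between ball_center and dish below 0.06 m), for 0.2 s.
At the end, for the whole second after the job is handed in: Gripper still holds the dish at rest, level within 0.10 rad, centre within 30 mm of the bowl's, underside 80 to 200 mm above the worktop, touching neither bowl nor base; ball in the dish within 16 mm of its middle; bowl not moved over 20 mm (horizontal distance between dish and bowl below 0.03 m and height (world z) of dish between 0.08 and 0.2 m and angle between each of dish, bowl's own z axis and vertical below 0.1 rad and linear speed of dish below 0.02 m/s and contact force between the fingers and dish above 2 N and contact force between dish and bowl below 0.2 N and contact force between dish and grinder_base below 0.2 N and horizontal distance between ball_center and dish below 0.016 m and distance between ball_center and dish below 0.06 m and distance of bowl from where it was at the start of the episode below 0.02 m); the arm keeps its last pose, push and grip.
It fails at once if the ball ran more than 25 mm off the middle of the dish or out of it (horizontal distance between ball_center and dish above 0.025 m or distance between ball_center and dish above 0.075 m).
It fails at once if the gripper or arm touched the ball (contact force between the arm and ball above 0.5 N).
It fails at once if the dish was tilted more than 0.25 rad (angle between dish's own z axis and vertical above 0.25 rad).
It fails at once if a thing standing around was moved more than 20 mm (distance of any of bowl, salt_mill, pepper_mill, syrup_bottle, spice_jar_near, spice_jar_far, teaspoon from where it was at the start of the episode above 0.02 m).
It also fails if it takes over 48 s, if anything falls off the work surface, if the arm or the gripper's body presses on something with over 40 N, if the wrist force passes 120 N, or if a joint passes its speed limit or range.

## Working session

There is one attempt and no reset: what is moved stays moved. The work goes in short steps, Python scripts to look and compute and a tool call to move; the robot and the scene stay as the last step left them, time stands still between calls to the robot, and variables do not carry over. Pictures are saved under pics/ and viewed, at most 10 in all, crops included, and the job is handed in when it is done.

Besides the shell and the picture viewer there is one more tool, called after ">>>" as name([rows], argument=value, ...), one row to a line, values as JSON. drive_tool: Moves the arm, as the interface text tells. Its arguments: {"type":"object","properties":{"increments":{"type":"array"}},"required":["increments"]}

```bash
mkdir -p pics; cat > h.py <<'E'
import numpy as np, cv2
from workcell import *
def ray(c,u,v):
    V=c["view"];R=V[:3,:3];t=V[:3,3]
    o=-R.T@t; d=R.T@np.linalg.inv(c["K"])@np.array([u,v,1.]); return o,d
def atz(c,u,v,z):
    o,d=ray(c,u,v); return o+d*(z-o[2])/d[2]
def proj(c,p):
    q=c["view"][:3,:3]@np.array(p,float)+c["view"][:3,3]; q=c["K"]@q; return q[:2]/q[2]
def save(c,n): cv2.imwrite("pics/"+n,cv2.cvtColor(c["image"],cv2.COLOR_RGB2BGR))
E
python3 - <<'E'
from h import *
ims=[]
for n in("top","side"):
    c=camera(n); ims.append(c["image"])
    print(n,np.round(ray(c,256,192)[0],3),np.round(ray(c,256,192)[1],2),np.round(c["K"][0],0))
    for q in["grinder_base","dish","dish_grip","ball_center","bowl","salt_mill","pepper_mill","syrup_bottle","spice_jar_near","spice_jar_far","teaspoon"]:
        for s in silhouettes(q,c)[:3]:
            r=s["region"];ys,xs=np.nonzero(r)
            print(q,round(s["conf"],2),np.round(s["bbox"]),round(xs.mean(),1),round(ys.mean(),1),len(xs),np.round(atz(c,xs.mean(),ys.mean(),0.08),3))
    save(c,n+"0.png")
print({k:np.round(v,3) for k,v in get_obs().items()})
E
```

```text
top [0.387 0.06  0.973] [ 0.17 -0.01 -0.99] [392.   0. 253.]
grinder_base 0.68 [238. 187. 300. 241.] 258.4 224.7 839 [0.465 0.043 0.08 ]
dish 0.97 [242. 164. 302. 226.] 272.1 194.6 2725 [0.535 0.013 0.08 ]
dish_grip 0.82 [243. 165. 305. 224.] 271.6 194.8 2886 [0.534 0.015 0.08 ]
dish_grip 0.56 [234. 130. 251. 161.] 241.4 145.7 401 [0.649 0.088 0.08 ]
ball_center 0.86 [302. 272. 325. 292.] 311.0 281.0 293 [ 0.343 -0.077  0.08 ]
ball_center 0.72 [328. 216. 348. 232.] 337.5 223.2 236 [ 0.473 -0.137  0.08 ]
bowl 0.56 [124. 122. 194. 191.] 158.5 156.0 3912 [0.619 0.281 0.08 ]
salt_mill 0.62 [254.  91. 279. 142.] 266.0 115.5 1018 [0.726 0.032 0.08 ]
pepper_mill 0.93 [219.  73. 246. 124.] 232.8 96.7 1052 [0.771 0.113 0.08 ]
syrup_bottle 0.82 [192.  72. 219. 122.] 203.7 96.8 1123 [0.769 0.183 0.08 ]
syrup_bottle 0.36 [240. 181. 308. 244.] 259.9 223.6 897 [0.467 0.04  0.08 ]
syrup_bottle 0.35 [265. 187. 286. 207.] 274.2 195.3 104 [0.533 0.008 0.08 ]
spice_jar_far 0.85 [165.  86. 189. 125.] 177.2 105.2 571 [0.745 0.245 0.08 ]
spice_jar_far 0.67 [186. 254. 240. 271.] 204.9 261.3 251 [0.379 0.16
[... 1388 characters left out ...]
0. 198.] 312.4 171.5 355 [0.754 0.187 0.08 ]
teaspoon 0.43 [175. 215. 196. 239.] 184.8 225.8 184 [0.379 0.059 0.08 ]
teaspoon 0.22 [288. 188. 303. 225.] 293.3 203.7 553 [0.647 0.063 0.08 ]
{'clock': np.float64(1.2), 'joint_pos': array([1.316, 0.241, 0.005, 1.335, 0.   , 1.571]), 'joint_vel': array([ 0.001,  0.   ,  0.   , -0.001, -0.001, -0.   ]), 'tau': array([-0.0000e+00, -3.7222e+01,  2.5269e+01,  1.0000e-03,  0.0000e+00,
       -0.0000e+00]), 'eef_pos': array([0.126, 0.484, 0.231]), 'tool_rot': array([ 0.127,  0.992,  0.   , -0.   ]), 'ft_force': array([ 0.17 , -0.492, -0.505]), 'ft_torque': array([-0.024,  0.021,  0.006]), 'grasp_force': np.float64(0.0), 'grip_width': np.float64(0.086)}
```

```bash
python3 - <<'E'
import cv2,numpy as np
a=cv2.imread("pics/top0.png");b=cv2.imread("pics/side0.png")
A=cv2.resize(a[60:320,100:360],(400,400));
B=cv2.resize(b[120:320,150:350],(400,400))
C=cv2.resize(a[155:255,225:325],(400,400),interpolation=3)
cv2.imwrite("pics/v1.png",np.hstack([A,B]));
D=cv2.resize(b[175:275,200:300],(400,400),interpolation=3)
cv2.imwrite("pics/v2.png",np.hstack([C,D]))
E
```

```text
(no output)
```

View pics/v1.png

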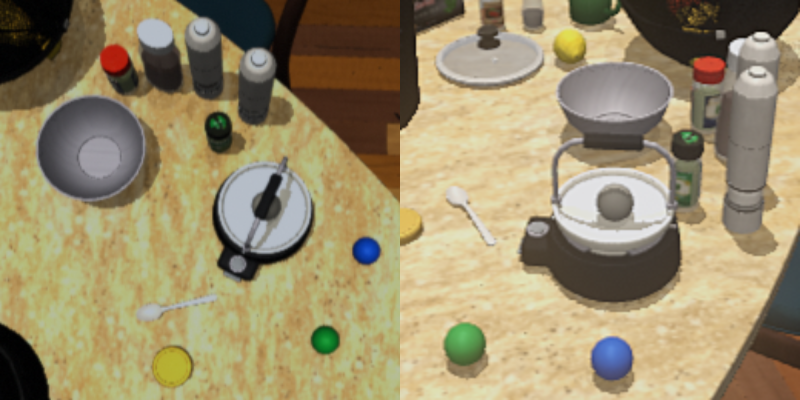

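View pics/v2.png

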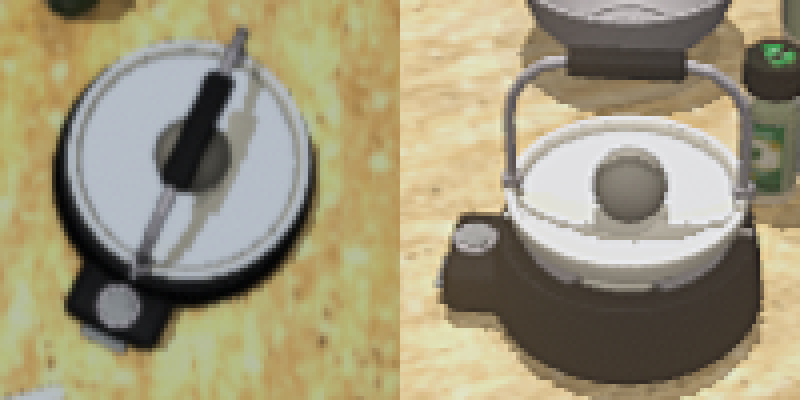

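Both views show one dish on the base (top px 272,195). The grip bar runs from about top px (280,173) to (270,202), and the nose is at top px (254,231). The grey ball is in the dish (side px 257,221). The loose green and blue balls (top px 311,281 and 338,223) are look-alikes, so I leave them alone. The bowl is at top px (158,156). Next I measure precisely.

```bash
python3 - <<'E'
from h import *
from scipy.optimize import least_squares
t=camera("top")
s=camera("side")
def best(q,c,box=None):
    return [x for x in silhouettes(q,c)][0]["region"].astype(np.uint8)
# bar
def bar(c,x0,y0,x1,y1):
    g=c["image"].max(2); m=np.zeros(g.shape,np.uint8); m[y0:y1,x0:x1]=(g[y0:y1,x0:x1]<60)
    n,l,st,ce=cv2.connectedComponentsWithStats(m); i=1+st[1:,4].argmax(); ys,xs=np.nonzero(l==i)
    p=np.c_[xs,ys].astype(float); r=cv2.minAreaRect(p.astype(np.float32)); print(st[i],ce[i],r); return r[0],cv2.boxPoints(r)
rt,bt=bar(t,262,168,288,207)
rs,bs=bar(s,240,182,274,197)
def tri(u,v):
    (o1,d1),(o2,d2)=ray(t,*u),ray(s,*v)
    A=np.c_[d1,-d2];k=np.linalg.lstsq(A,o2-o1,rcond=None)[0]
    a,b=o1+k[0]*d1,o2+k[1]*d2; return (a+b)/2,np.linalg.norm(a-b)
print("bar tri",tri(rt,rs)); print("bar top@.175",atz(t,*rt,.175),[np.round(atz(t,*p,.175),3) for p in bt])
print("side@.17",atz(s,*rs,.17))
# circle fits
def circ(q,c,z):
    r=best(q,c); cs,_=cv2.findContours(r,0,cv2.CHAIN_APPROX_NONE); k=max(cs,key=cv2.contourArea)[:,0]
    P=np.array([atz(c,u,v,z)[:2] for u,v in k.astype(float)])
    f=least_squares(lambda x:np.hypot(*(P-x[:2]).T)-x[2],[*P.mean(0),.08],loss="soft_l1",f_scale=.002)
    print(q,z,np.round(f.x,4))
circ("dish",t,.086);circ("bowl",t,.07)
x=[a for a in silhouettes("bowl",s)][0]; l,tp,r,b=x["bbox"]; print(x["bbox"])
for q,z in[((254,231),.042)]:print("key",atz(t,*q,z))
print("key side",atz(s,218.5,234,.042))
# nearby items tri by bbox
for q in["salt_mill","spice_jar_near","pepper_mill","syrup_bottle","spice_jar_far"]:
  for c in (t,s):
    for y in silhouettes(q,c)[:1]:
        l,a,r,b=y["bbox"]; print(q,y["conf"],np.round(atz(c,(l+r)/2,b,0.0),3),np.round(atz(c,(l+r)/2,a,.1 if 'jar' in q else .2),3))
print(atz(t,.5*226,1,0)*0, atz(t,218/400*260+100,131/400*260+60,.1))
E
```

```text
[265 173  18  30 250] [274.084 189.008] ((276.9000244140625, 188.70001220703125), (13.86362075805664, 29.96331024169922), 26.56505012512207)
[243 188  29   7  57] [261.        192.8245614] ((257.07293701171875, 193.3939208984375), (5.899692058563232, 27.531896591186523), 79.50852966308594)
bar tri (array([0.53443298, 0.00798726, 0.16947772]), np.float64(0.003268508577692279))
bar top@.175 [0.53179795 0.00865712 0.175     ] [array([0.51 , 0.035, 0.175]), array([0.567, 0.008, 0.175]), array([ 0.554, -0.018,  0.175]), array([0.497, 0.009, 0.175])]
side@.17 [0.53591307 0.00739116 0.17      ]
dish 0.086 [0.5336 0.0129 0.0678]
bowl 0.07 [0.6229 0.2831 0.0828]
[225.1, 151.6, 284.1, 186.8]
key [0.45271843 0.05247004 0.042     ]
key side [0.45417792 0.05141997 0.042     ]
salt_mill 0.61 [0.679 0.027 0.   ] [0.729 0.036 0.2  ]
salt_mill 0.75 [0.716 0.007 0.   ] [0.73  0.079 0.2  ]
spice_jar_near 0.83 [0.636 0.083 0.   ] [0.678 0.082 0.1  ]
spice_jar_near 0.75 [0.662 0.071 0.   ] [0.669 0.101 0.1  ]
pepper_mill 0.95 [0.725 0.115 0.   ] [0.766 0.108 0.2  ]
pepper_mill 0.78 [0.896 0.355 0.   ] [0.768 0.139 0.2  ]
syrup_bottle 0.86 [0.742 0.189 0.   ] [0.77  0.167 0.2  ]
syrup_bottle 0.59 [0.756 0.15  0.   ] [0.732 0.135 0.2  ]
spice_jar_far 0.72 [0.725 0.257 0.   ] [0.785 0.243 0.1  ]
spice_jar_far 0.92 [0.751 0.23  0.   ] [0.76  0.265 0.1  ]
[0. 0. 0.] [0.64493257 0.08669013 0.1       ]
```

>>> drive_tool([
  [[10, -10, 10], [0, 0, 0], 1],
  [[20, -20, 6], [0, 0, -2], 1],
  [[25, -28, 4], [0, 0, -2], 1],
  [[25, -30, 0], [0, 0, -2], 1],
  [[25, -30, 0], [0, 0, -2], 1],
  [[25, -30, 0], [0, 0, -2], 1],
  [[25, -30, 0], [0, 0, 0], 1],
  [[25, -30, 0], [0, 0, 0], 1],
])

```text
clock: 2.62
eef_pos: [0.307, 0.2738, 0.2522]
tool_rot: [0.213, 0.977, 0.001, 0.001]
ft_force: [0.2, 0.8, 0.4]
grip_width: 0.0855
grasp_force: 0.0
```

>>> drive_tool([
  [[25, -30, 0], [0, 0, 0], 1],
  [[25, -30, 0], [0, 0, 0], 1],
  [[25, -30, 0], [0, 0, 0], 1],
  [[25, -30, 0], [0, 0, 0], 1],
  [[25, -30, 0], [0, 0, 0], 1],
  [[25, -30, 0], [0, 0, 0], 1],
  [[25, -30, 0], [0, 0, 0], 1],
  [[20, -20, 0], [0, 0, 0], 1],
])

```text
clock: 3.28
eef_pos: [0.5023, 0.0422, 0.2521]
tool_rot: [0.214, 0.977, -0.0, 0.001]
ft_force: [0.1, 1.4, -0.1]
grip_width: 0.0853
grasp_force: 0.0
```

```bash
python3 - <<'E'
from h import *
c=camera("wrist"); save(c,"w1.png"); print(np.round(get_obs()["joint_pos"],2), get_obs()["eef_pos"])
o,d=ray(c,256,192);print(o,d)
for q in["dish_grip","dish","ball_center","grinder_base"]:
    for y in silhouettes(q,c)[:2]: print(q,y["conf"],y["bbox"],y["region"].sum())
print(proj(c,[.534,.010,.177]))
E
```

```text
[ 0.08  0.24  0.06  1.39 -0.    0.52] [0.50550455 0.03973877 0.25160561]
[0.43269435 0.07315326 0.39466525] [ 0.26774397 -0.14365666 -0.95288005]
dish_grip 0.64 [192.1, 147.0, 313.7, 291.0] 10361
dish 0.61 [194.4, 147.4, 312.1, 294.3] 10583
ball_center 0.93 [112.4, 189.5, 150.0, 221.8] 907
ball_center 0.89 [232.7, 191.1, 268.2, 228.1] 613
grinder_base 0.94 [194.4, 106.4, 314.2, 190.3] 3003
[243.82702191 246.45641813]
```

View pics/w1.png

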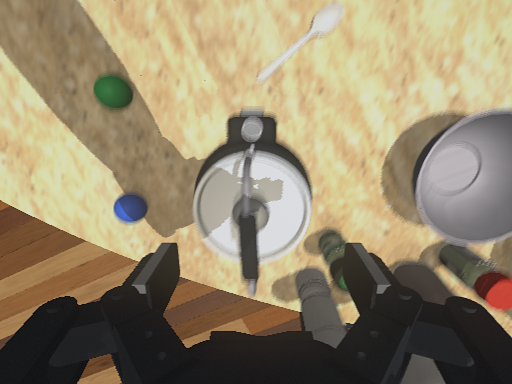

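The wrist view shows the bar from (248,213) to (250,279), the grey ball under it at (250,210) and the start key at (252,129). The green ball (113,92) and blue ball (130,207) are the look-alikes.

```bash
python3 - <<'E'
from h import *
from scipy.optimize import least_squares
c=camera("wrist");save(c,"w2.png")
g=c["image"].max(2)
rows=[]
for v in range(205,290,4):
    xs=np.nonzero(g[v,232:268]<75)[0]+232
    if len(xs): rows.append((v,xs.min(),xs.max(),len(xs)))
print(rows)
col=[(v,int(g[v,246:254].mean())) for v in range(200,296,3)]; print(col)
P=np.array([(np.mean([a,b]),v) for v,a,b,n in rows if 7<n<22])
W=np.array([atz(c,u,v,.177)[:2] for u,v in P]); k=np.polyfit(W[:,0],W[:,1],1)
print("bar angle",np.degrees(np.arctan(k[0])),W[0],W[-1], "y at .534",np.polyval(k,.534))
r=silhouettes("dish",c)[0]["region"].astype(np.uint8)
cs,_=cv2.findContours(r,0,cv2.CHAIN_APPROX_NONE);kk=max(cs,key=cv2.contourArea)[:,0].astype(float)
Q=np.array([atz(c,u,v,.086)[:2] for u,v in kk])
f=least_squares(lambda x:np.hypot(*(Q-x[:2]).T)-x[2],[.53,.01,.07],loss="soft_l1",f_scale=.001);print("dish",f.x)
print("key",atz(c,252,129,.042),"handle ends rim",atz(c,249,290,.12))
E
```

```text
[(213, np.int64(239), np.int64(253), 7), (217, np.int64(237), np.int64(254), 18), (221, np.int64(237), np.int64(254), 18), (225, np.int64(237), np.int64(254), 18), (229, np.int64(238), np.int64(255), 18), (233, np.int64(238), np.int64(255), 18), (237, np.int64(239), np.int64(255), 17), (241, np.int64(239), np.int64(255), 17), (245, np.int64(239), np.int64(255), 17), (249, np.int64(239), np.int64(255), 17), (253, np.int64(240), np.int64(256), 17), (257, np.int64(240), np.int64(256), 17), (261, np.int64(240), np.int64(257), 18), (265, np.int64(240), np.int64(256), 17), (269, np.int64(241), np.int64(256), 16), (273, np.int64(241), np.int64(256), 16), (277, np.int64(241), np.int64(256), 16), (281, np.int64(243), np.int64(254), 12), (285, np.int64(254), np.int64(254), 1)]
[(200, 97), (203, 101), (206, 104), (209, 106), (212, 85), (215, 58), (218, 61), (221, 61), (224, 62), (227, 62), (230, 62), (233, 62), (236, 62), (239, 63), (242, 64), (245, 65), (248, 66), (251, 68), (254, 68), (257, 68), (260, 68), (263, 68), (266, 68), (269, 67), (272, 67), (275, 67), (278, 66), (281, 64), (284, 159), (287, 160), (290, 163), (293, 152)]
bar angle -22.773975935718717 [0.50777766 0.02670601] [0.56457235 0.00249284] y at .534 0.01579384015651089
dish [0.53672702 0.01373664 0.069236  ]
key [0.45420749 0.05324915 0.042     ] handle ends rim [ 0.61063649 -0.02143724  0.12      ]
```

>>> drive_tool([
  [[10, -9, 0], [0, 0, 1.5], 1],
  [[10, -9, 0], [0, 0, 0], 1],
  [[10, -8, 0], [0, 0, 0], 1],
  [[0, 0, -10], [0, 0, 0], 1],
  [[0, 0, -20], [0, 0, 0], 1],
  [[0, 0, -20], [0, 0, 0], 1],
  [[0, 0, -10], [0, 0, 0], 1],
  [[0, 0, 0], [0, 0, 0], 1],
])

```text
clock: 4.3
eef_pos: [0.5282, 0.0208, 0.1885]
tool_rot: [0.199, 0.98, -0.001, -0.003]
ft_force: [-0.4, 0.3, 0.2]
grip_width: 0.0858
grasp_force: 0.0
```

```bash
python3 - <<'E'
from h import *
from scipy.spatial.transform import Rotation as R
s=camera("side");t=camera("top");o=get_obs(); print(o["eef_pos"],R.from_quat(o["tool_rot"]).as_matrix().round(3))
save(s,"s3.png")
g=cv2.resize(s["image"][120:250,180:330],(600,520))
w=cv2.imread("pics/top0.png")
cv2.imwrite("pics/v3.png",cv2.cvtColor(g,4))
E
```

```text
[0.53045851 0.02053795 0.19142727] [[-0.92   0.391 -0.001]
 [ 0.391  0.92   0.   ]
 [ 0.001 -0.    -1.   ]]
```

View pics/v3.png

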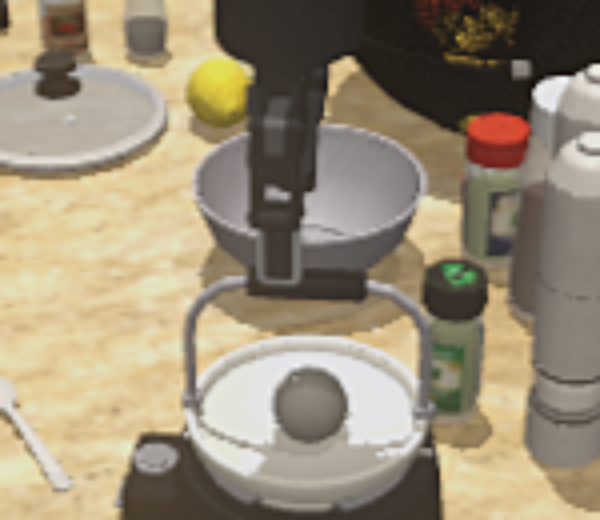

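```bash
python3 - <<'E'
from h import *
s=camera("side");t=camera("top")
for p in([.534,.010,.17],[.536,.0133,.17],[.538,.0127,.17]): print(proj(s,p),proj(t,p))
# bar ends via side profile in initial image
for n,c in(("side0.png",s),("s3.png",s)):
    im=cv2.imread("pics/"+n).max(2); 
    for v in range(186,195): print(v,[int(x) for x in im[v,238:276]] if v in(190,191) else '')
    x=np.nonzero(im[190,236:278]<85)[0]+236;print(x.min(),x.max())
E
```

```text
[255.86170244 192.90117137] [276.11059902 188.06405145]
[256.27144503 191.92850287] [274.54247117 187.07273547]
[257.23115668 191.91679629] [274.84826713 186.13632614]
186 
187 
188 
189 
190 [179, 172, 167, 116, 66, 68, 70, 71, 71, 71, 70, 70, 71, 71, 73, 72, 71, 71, 72, 72, 71, 71, 72, 69, 70, 69, 70, 69, 68, 68, 68, 67, 55, 109, 200, 193, 158, 136]
191 [118, 111, 112, 82, 60, 64, 66, 65, 65, 66, 64, 64, 64, 64, 63, 64, 64, 65, 64, 63, 63, 64, 64, 63, 65, 64, 64, 65, 64, 64, 66, 64, 53, 98, 178, 190, 191, 196]
192 
193 
194 
242 270
186 
187 
188 
189 
190 [174, 166, 162, 113, 67, 65, 73, 99, 118, 122, 122, 123, 125, 128, 127, 133, 104, 70, 65, 67, 67, 65, 66, 64, 65, 65, 64, 62, 62, 61, 61, 60, 48, 110, 203, 195, 161, 138]
191 [118, 112, 113, 83, 60, 63, 63, 69, 75, 77, 78, 78, 81, 82, 83, 81, 67, 61, 61, 62, 62, 64, 61, 62, 63, 60, 61, 61, 61, 61, 61, 60, 49, 98, 180, 192, 192, 197]
192 
193 
194 
242 270
```

>>> drive_tool([
  [[5.5, -7, 0], [0, 0, 0], 1],
  [[0, 0, -8], [0, 0, 0], 1],
  [[0, 0, -16], [0, 0, 0], 1],
  [[0, 0, -12], [0, 0, 0], 1],
  [[0, 0, -4], [0, 0, 0], 1],
  [[0, 0, 0], [0, 0, 0], 1],
  [[0, 0, 0], [0, 0, 0], 1],
])

```text
clock: 5.08
eef_pos: [0.5367, 0.0127, 0.1514]
tool_rot: [0.2, 0.98, -0.0, 0.0]
ft_force: [-1.0, -0.3, -0.2]
grip_width: 0.0852
grasp_force: 0.0
```

>>> drive_tool([
  [[0, 0, 0], [0, 0, 0], 0.7],
  [[0, 0, 0], [0, 0, 0], 0.5],
  [[0, 0, 0], [0, 0, 0], 0.35],
  [[0, 0, 0], [0, 0, 0], 0.28],
  [[0, 0, 0], [0, 0, 0], 0.24],
  [[0, 0, 0], [0, 0, 0], 0.2],
  [[0, 0, 0], [0, 0, 0], 0.16],
  [[0, 0, 0], [0, 0, 0], 0.1],
])

```text
clock: 5.75
eef_pos: [0.5372, 0.0136, 0.1518]
tool_rot: [0.2, 0.98, 0.001, 0.001]
ft_force: [1.8, 1.5, 1.4]
grip_width: 0.015
grasp_force: 58.5
```

>>> drive_tool([
  [[0, 0, 0], [0, 0, 0], 0],
  [[0, 0, 0], [0, 0, 0], 0],
  [[0, 0, 0], [0, 0, 0], 0],
  [[0, 0, 0], [0, 0, 0], 0],
])

```text
clock: 6.08
eef_pos: [0.5371, 0.0133, 0.1519]
tool_rot: [0.2, 0.98, 0.001, 0.001]
ft_force: [1.4, 3.5, 3.9]
grip_width: 0.015
grasp_force: 58.8
```

>>> drive_tool([
  [[0, 0, 0], [0, 0, 1], 0],
  [[0, 0, 0], [0, 0, 2], 0],
  [[0, 0, 0], [0, 0, 2], 0],
  [[0, 0, 0], [0, 0, 3], 0],
  [[0, 0, 0], [0, 0, 3], 0],
  [[0, 0, 0], [0, 0, 3], 0],
  [[0, 0, 0], [0, 0, 3], 0],
  [[0, 0, 0], [0, 0, 3], 0],
])

```text
clock: 6.75
eef_pos: [0.5358, 0.011, 0.1514]
tool_rot: [0.026, 1.0, -0.002, -0.001]
ft_force: [-0.4, -0.9, 5.0]
grip_width: 0.015
grasp_force: 59.0
```

>>> drive_tool([
  [[0, 0, 0], [0, 0, 3], 0],
  [[0, 0, 0], [0, 0, 3], 0],
  [[0, 0, 0], [0, 0, 3], 0],
  [[0, 0, 0], [0, 0, 3], 0],
  [[0, 0, 0], [0, 0, 3], 0],
  [[0, 0, 0], [0, 0, 3], 0],
  [[0, 0, 0], [0, 0, 3], 0],
  [[0, 0, 0], [0, 0, 3], 0],
])

```text
clock: 7.42
eef_pos: [0.5358, 0.0116, 0.1514]
tool_rot: [-0.182, 0.983, -0.001, -0.001]
ft_force: [-1.2, 0.3, 5.1]
grip_width: 0.015
grasp_force: 59.2
```

>>> drive_tool([
  [[0, 0, 0], [0, 0, 3], 0],
  [[0, 0, 0], [0, 0, 3], 0],
  [[0, 0, 0], [0, 0, 3], 0],
  [[0, 0, 0], [0, 0, 3], 0],
  [[0, 0, 0], [0, 0, 3], 0],
  [[0, 0, 0], [0, 0, 3], 0],
  [[0, 0, 0], [0, 0, 3], 0],
  [[0, 0, 0], [0, 0, 3], 0],
])

```text
clock: 8.08
eef_pos: [0.5354, 0.013, 0.1518]
tool_rot: [-0.382, 0.924, 0.001, -0.001]
ft_force: [-2.3, 4.0, 9.4]
grip_width: 0.0149
grasp_force: 59.7
```

>>> drive_tool([
  [[0, 0, 0], [0, 0, 3], 0],
  [[0, 0, 0], [0, 0, 3], 0],
  [[0, 0, 0], [0, 0, 3], 0],
  [[0, 0, 0], [0, 0, 3], 0],
  [[0, 0, 0], [0, 0, 3], 0],
  [[0, 0, 0], [0, 0, 3], 0],
  [[0, 0, 0], [0, 0, 2], 0],
  [[0, 0, 0], [0, 0, 1], 0],
])

```text
clock: 8.75
eef_pos: [0.5347, 0.0132, 0.152]
tool_rot: [-0.544, 0.839, 0.001, -0.001]
ft_force: [-4.5, 4.4, 10.8]
grip_width: 0.0149
grasp_force: 60.6
```

>>> drive_tool([
  [[0, 0, 0], [0, 0, 0], 0],
  [[0, 0, 0], [0, 0, 0], 0],
  [[0, 0, 0], [0, 0, 0], 0],
])

```text
clock: 9.0
eef_pos: [0.5347, 0.0133, 0.152]
tool_rot: [-0.543, 0.839, 0.001, -0.001]
ft_force: [-4.0, 4.8, 10.7]
grip_width: 0.0148
grasp_force: 60.2
```

```bash
python3 - <<'E'
from h import *
s=camera("side");t=camera("top");o=get_obs();print(o["ft_force"],o["ft_torque"],o["joint_pos"])
for c in(s,t):
  for y in silhouettes("ball_center",c): print(y["conf"],y["bbox"])
a=cv2.resize(s["image"][120:280,200:300],(375,600));b=cv2.resize(t["image"][140:250,220:330],(420,600))
cv2.imwrite("pics/v4.png",cv2.cvtColor(np.hstack([a,b]),4))
E
```

```text
[-4.49257557  5.06173151 10.44542319] [ 1.12937697  1.10115131 -0.76326965] [ 0.02394853  0.35776248 -0.04454491  1.17144535  0.00138223 -1.12501548]
0.87 [169.5, 279.4, 192.4, 306.3]
0.6 [243.6, 289.4, 268.5, 309.2]
0.56 [244.7, 214.3, 266.8, 229.0]
```

View pics/v4.png

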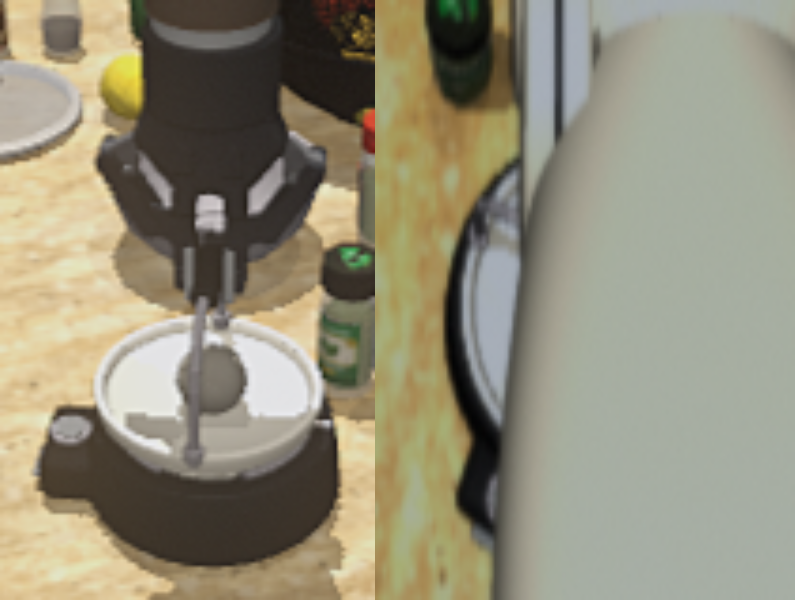

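>>> drive_tool([
  [[-0.5, 0.5, 0.5], [0, 0, 0.3], 0],
  [[-0.5, 0.5, 0.5], [0, 0, 0.3], 0],
  [[-0.5, 0.5, 0.5], [0, 0, 0.3], 0],
  [[0, 0, 0.5], [0, 0, 0], 0],
  [[0, 0, 0.5], [0, 0, 0], 0],
  [[0, 0, 0.5], [0, 0, 0], 0],
])

```text
clock: 9.7
eef_pos: [0.534, 0.0139, 0.1526]
tool_rot: [-0.551, 0.835, 0.001, -0.002]
ft_force: [0.2, 1.5, -7.6]
grip_width: 0.0149
grasp_force: 58.5
```

>>> drive_tool([
  [[0, 0, 0.5], [0, 0, 0], 0],
  [[0, 0, 0.5], [0, 0, 0], 0],
  [[0, 0, 1], [0, 0, 0], 0],
  [[0, 0, 1], [0, 0, 0], 0],
  [[0, 0, 1], [0, 0, 0], 0],
  [[0, 0, 1], [0, 0, 0], 0],
])

```text
clock: 10.2
eef_pos: [0.535, 0.0141, 0.1595]
tool_rot: [-0.55, 0.835, -0.0, -0.0]
ft_force: [-0.3, -0.3, -6.1]
grip_width: 0.0147
grasp_force: 58.6
```

>>> drive_tool([
  [[0, 0, 2], [0, 0, 0], 0],
  [[0, 0, 2], [0, 0, 0], 0],
  [[0, 0, 3], [0, 0, 0], 0],
  [[0, 0, 4], [0, 0, 0], 0],
  [[0, 0, 4], [0, 0, 0], 0],
  [[0, 0, 4], [0, 0, 0], 0],
  [[0, 0, 4], [0, 0, 0], 0],
  [[0, 0, 4], [0, 0, 0], 0],
])

```text
clock: 10.87
eef_pos: [0.5351, 0.0143, 0.1869]
tool_rot: [-0.55, 0.835, -0.0, 0.0]
ft_force: [-0.1, -0.2, -5.8]
grip_width: 0.0153
grasp_force: 58.6
```

>>> drive_tool([
  [[0, 0, 5], [0, 0, 0], 0],
  [[0, 0, 6], [0, 0, 0], 0],
  [[0, 0, 6], [0, 0, 0], 0],
  [[0, 0, 6], [0, 0, 0], 0],
  [[0, 0, 6], [0, 0, 0], 0],
  [[0, 0, 6], [0, 0, 0], 0],
  [[0, 0, 6], [0, 0, 0], 0],
  [[0, 0, 5], [0, 0, 0], 0],
])

```text
clock: 11.53
eef_pos: [0.5352, 0.0144, 0.2331]
tool_rot: [-0.55, 0.835, -0.0, 0.0]
ft_force: [0.7, 0.0, -5.5]
grip_width: 0.0148
grasp_force: 58.6
```

>>> drive_tool([
  [[0, 0, 4], [0, 0, 0], 0],
  [[0, 0, 3], [0, 0, 0], 0],
  [[0, 0, 2], [0, 0, 0], 0],
  [[0, 0, 1], [0, 0, 0], 0],
  [[0, 0, 0], [0, 0, 0], 0],
])

```text
clock: 11.95
eef_pos: [0.535, 0.0144, 0.2424]
tool_rot: [-0.55, 0.835, 0.0, 0.0]
ft_force: [0.2, 1.3, -6.7]
grip_width: 0.0149
grasp_force: 58.6
```

```bash
python3 - <<'E'
from h import *
s=camera("side");o=get_obs();print(o["eef_pos"],o["ft_force"],o["ft_torque"],o["joint_pos"])
for y in silhouettes("ball_center",s)+silhouettes("dish",s)[:1]: print(y["conf"],y["bbox"])
a=cv2.resize(s["image"][90:270,190:310],(400,600))
cv2.imwrite("pics/v5.png",cv2.cvtColor(a,4))
E
```

```text
[0.53495861 0.01437611 0.24217347] [ 0.34240018  0.25815606 -5.49582899] [ 0.02736394  0.01852565 -0.03276562] [ 2.68486884e-02  3.06879719e-01  1.22535376e-01  1.38670352e+00
  3.20186853e-05 -1.13904424e+00]
0.68 [247.1, 181.4, 268.0, 191.6]
0.6 [169.0, 278.8, 192.1, 303.5]
0.56 [244.2, 287.5, 266.8, 311.7]
0.96 [222.8, 144.6, 288.8, 222.1]
```

View pics/v5.png

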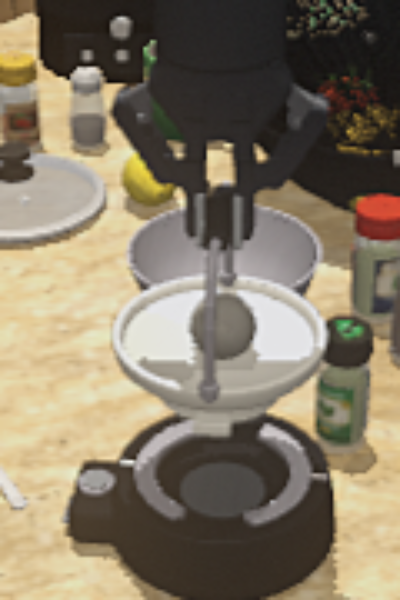

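>>> drive_tool([
  [[0.3, 1, 0], [0, 0, 0], 0],
  [[0.6, 2, 0], [0, 0, 0], 0],
  [[1, 3, 0], [0, 0, 0], 0],
  [[1.3, 4, 0], [0, 0, 0], 0],
  [[1.6, 5, 0], [0, 0, 0], 0],
  [[2, 6, 0], [0, 0, 0], 0],
  [[2.3, 7, 0], [0, 0, 0], 0],
  [[2.5, 7.5, 0], [0, 0, 0], 0],
])

```text
clock: 12.77
eef_pos: [0.5469, 0.0507, 0.2423]
tool_rot: [-0.551, 0.835, 0.0, 0.0]
ft_force: [0.1, 0.2, -5.3]
grip_width: 0.015
grasp_force: 58.6
```

>>> drive_tool([
  [[2.5, 7.5, 0], [0, 0, 0], 0],
  [[2.5, 7.5, 0], [0, 0, 0], 0],
  [[2.5, 7.5, 0], [0, 0, 0], 0],
  [[2.5, 7.5, 0], [0, 0, 0], 0],
  [[2.5, 7.5, 0], [0, 0, 0], 0],
  [[2.5, 7.5, 0], [0, 0, 0], 0],
  [[2.5, 7.5, 0], [0, 0, 0], 0],
  [[2.5, 7.5, 0], [0, 0, 0], 0],
])

```text
clock: 13.43
eef_pos: [0.5668, 0.1106, 0.2423]
tool_rot: [-0.55, 0.835, 0.0, -0.0]
ft_force: [0.0, -1.5, -5.7]
grip_width: 0.0151
grasp_force: 58.6
```

>>> drive_tool([
  [[2.5, 7.5, 0], [0, 0, 0], 0],
  [[2.5, 7.5, 0], [0, 0, 0], 0],
  [[2.5, 7.5, 0], [0, 0, 0], 0],
  [[2.5, 7.5, 0], [0, 0, 0], 0],
  [[2.5, 7.5, 0], [0, 0, 0], 0],
  [[2.5, 7.5, 0], [0, 0, 0], 0],
  [[2.5, 7.5, 0], [0, 0, 0], 0],
  [[2.5, 7.5, 0], [0, 0, 0], 0],
])

```text
clock: 14.1
eef_pos: [0.5869, 0.1706, 0.2423]
tool_rot: [-0.55, 0.835, 0.0, -0.0]
ft_force: [0.9, 0.0, -6.1]
grip_width: 0.0146
grasp_force: 58.6
```

>>> drive_tool([
  [[2.5, 7.5, 0], [0, 0, 0], 0],
  [[2.5, 7.5, 0], [0, 0, 0], 0],
  [[2.5, 7.5, 0], [0, 0, 0], 0],
  [[2.5, 7.5, 0], [0, 0, 0], 0],
  [[2.5, 7.5, 0], [0, 0, 0], 0],
  [[2.5, 7.5, 0], [0, 0, 0], 0],
  [[2.5, 7.5, 0], [0, 0, 0], 0],
  [[2.5, 7.5, 0], [0, 0, 0], 0],
])

```text
clock: 14.77
eef_pos: [0.6069, 0.2306, 0.2423]
tool_rot: [-0.551, 0.835, 0.0, -0.0]
ft_force: [0.7, 0.4, -5.0]
grip_width: 0.0149
grasp_force: 58.6
```

>>> drive_tool([
  [[2.5, 7.5, 0], [0, 0, 0], 0],
  [[2.5, 7.5, 0], [0, 0, 0], 0],
  [[2.5, 7.5, 0], [0, 0, 0], 0],
  [[2.3, 7, 0], [0, 0, 0], 0],
  [[2, 6, 0], [0, 0, 0], 0],
  [[1.7, 5, 0], [0, 0, 0], 0],
  [[1.3, 4, 0], [0, 0, 0], 0],
  [[1, 3, 0], [0, 0, 0], 0],
])

```text
clock: 15.43
eef_pos: [0.6226, 0.2779, 0.2422]
tool_rot: [-0.551, 0.835, 0.0, -0.0]
ft_force: [0.9, -0.7, -5.2]
grip_width: 0.0152
grasp_force: 58.6
```

>>> drive_tool([
  [[0.6, 2, 0], [0, 0, 0], 0],
  [[0.3, 1, 0], [0, 0, 0], 0],
  [[0, 0.5, 0], [0, 0, 0], 0],
  [[0, 0, 0], [0, 0, 0], 0],
  [[0, 0, 0], [0, 0, 0], 0],
  [[0, 0, 0], [0, 0, 0], 0],
])

```text
clock: 15.93
eef_pos: [0.6233, 0.2806, 0.2424]
tool_rot: [-0.55, 0.835, -0.0, -0.0]
ft_force: [0.8, -1.3, -5.5]
grip_width: 0.0148
grasp_force: 58.6
```

```bash
python3 - <<'E'
from h import *
s=camera("side");t=camera("top");o=get_obs();print(o["eef_pos"],o["ft_force"],o["joint_pos"])
for q in("ball_center","dish","bowl"):
  for c in(s,t):
    for y in silhouettes(q,c)[:3]: print(q,y["conf"],y["bbox"])
th=np.linspace(0,6.28,40)
for c in(s,):
  P=np.array([proj(c,[.623+.085*np.cos(a),.283+.085*np.sin(a),.07]) for a in th]); print(P.min(0),P.max(0))
  b=o["eef_pos"]-np.array([0,0,.111])
  P=np.array([proj(c,[b[0]+.07*np.cos(a),b[1]+.07*np.sin(a),b[2]+.046]) for a in th]); print(P.min(0),P.max(0)); print("ball exp",proj(c,b+[0,0,.048]))
a=cv2.resize(s["image"][60:210,190:320],(520,600))
cv2.imwrite("pics/v6.png",cv2.cvtColor(a,4))
E
```

```text
[0.6233247  0.28064206 0.24242857] [-0.00689357 -0.4898074  -5.40299369] [ 4.23067048e-01  6.33905567e-01  6.36886472e-01  1.57369146e+00
 -4.15080271e-05 -7.42587913e-01]
ball_center 0.9 [245.5, 287.6, 268.8, 313.1]
ball_center 0.67 [169.9, 281.8, 194.1, 302.7]
ball_center 0.64 [250.1, 123.7, 267.2, 134.1]
ball_center 0.78 [302.6, 271.2, 322.6, 292.9]
ball_center 0.61 [328.4, 216.0, 347.7, 233.0]
ball_center 0.55 [143.5, 134.6, 161.7, 155.4]
dish 0.86 [228.9, 96.5, 281.4, 156.3]
dish 0.64 [207.0, 212.7, 290.2, 271.6]
dish 0.69 [134.0, 113.4, 184.9, 175.8]
bowl 0.69 [225.7, 150.3, 286.6, 189.9]
bowl 0.58 [311.9, 154.6, 340.4, 235.0]
bowl 0.62 [161.7, 133.3, 192.5, 192.0]
bowl 0.32 [164.3, 86.3, 189.5, 123.4]
[226.59029508 151.08121869] [285.91754085 181.30104037]
[230.87745805 120.86391804] [282.34408032 143.63503375]
ball exp [256.59256595 131.00568167]
```

View pics/v6.png

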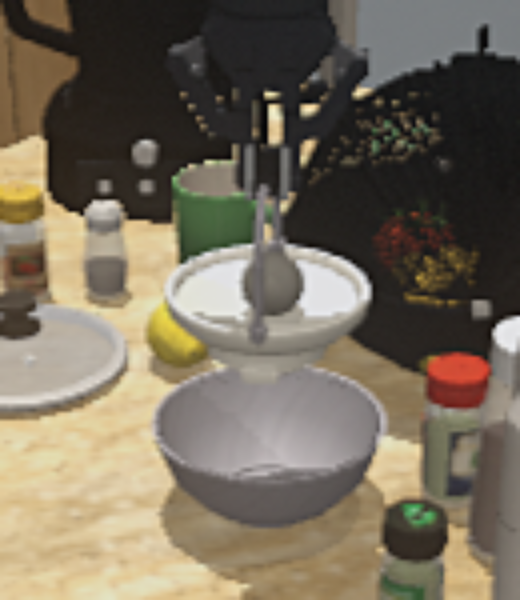

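The dish is level over the bowl. Its rim (side px 229–281) is centred above the bowl's rim (226–287), and the ball is in the middle (about px 258,130). The underside is at about 0.131 m, clear of the 0.07 m bowl rim, so I let it settle briefly and hand in.

>>> drive_tool([
  [[0, 0, 0], [0, 0, 0], 0],
  [[0, 0, 0], [0, 0, 0], 0],
  [[0, 0, 0], [0, 0, 0], 0],
  [[0, 0, 0], [0, 0, 0], 0],
  [[0, 0, 0], [0, 0, 0], 0],
  [[0, 0, 0], [0, 0, 0], 0],
])

```text
clock: 16.83
eef_pos: [0.6233, 0.2808, 0.2423]
tool_rot: [-0.55, 0.835, -0.0, -0.0]
ft_force: [0.2, 0.1, -5.6]
grip_width: 0.0148
grasp_force: 58.6
```

```bash
python3 -c "
from workcell import *
print(job_done())"
```

```text
the job is handed in; nothing more can be done
None
```

I unlocked the dish, lifted it out and handed the job in at about 17 s, with the dish held level and still over the middle of the bowl, about 6 cm above its rim, and the ball centred; no verdict was returned.

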